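# Show the dish machine's strainer to the inspection camera

### The arm

A 7-joint arm with a two-finger parallel gripper is mounted at the origin on the work surface; the furniture and walls round the work are solid. World frame = base frame: x ahead of the robot, y to its left, z up, the work surface at z = 0. Lengths are in mm, angles in rad, forces in N, time in s.
With the tool pointing down it reaches from about 425 to 875 mm from the base axis. Payload 4.7 kg.
Tool frame: the origin (TCP) lies on the centre line of the jaws, within the pads' length; the fingertips stand 22 mm ahead of it and the grasp point (between the pads) lies 3 mm ahead of it; z points along the fingers, y is the line along which they close (so a half turn about z gives the same grasp; the last joint's range is limited). The gripper opens to 85 mm and grips with 20 to 120 N. Pads are 22 mm wide; open, the fingers measure 114 mm over their backs; the gripper's body (76 mm by 85 mm) begins 54 mm behind the grasp point. The pads swing forward as they close: fully open they stand 13 mm farther back than shut.
Start: joints at [-1.304, 0.321, -0.07, 1.45, 0.023, 1.371, -0.057], TCP at [162.6, 629.352, 253.349] pointing down, gripper open.
Joint ranges: [-2.86, 2.86], [-0.3, 2.09], [-1.38, 1.24], [0.06, 2.45], [-1.56, 4.7], [0.09, 2.05], [-2.69, 2.69]. Speed limits (rad/s): [2.57, 2.57, 3.14, 3.14, 3.14, 3.14, 3.14].

### API

Orientations are given as [roll, pitch, yaw] about the fixed x, y, z axes, in that order (R = Rz(yaw) Ry(pitch) Rx(roll)).
In Python, from bench import telemetry, vision, env, find_in gives the robot as it stands. The module is installed in compiled form; this text tells all that it offers.
- The arm moves only by the tool carry_out, never from a script. Its argument "series" is text: rows parted by semicolons, each of 6 numbers parted by spaces: the shift along the world's x, y, z in mm, then the turn, a rotation vector about the world's x, y, z in rad. In form: tx ty tz ax ay az; .... A call has 1 to 8 rows; each row is the pose to reach, as a shift and turn from the pose commanded when the call began; what a row does not reach only later rows make up. A row lasts 1/10 s, in which the tool goes at most 50 mm and 8.59 degrees, less where a joint would pass 70% of its speed; a pose out of reach is approached as far as the arm can. A call with a gripper value outside its range is refused whole. "claw" is the opening, from 0 (shut) to 1 (fully open), set as the call begins (left out, the last holds). The fingers move at their own pace and stop on an object; "newtons" is the grip in N (left out, the last holds). Time passes only in rows, so rows that repeat a pose let the fingers close. It gives the time, the measured TCP pose, the force, the opening and the grip force at its end, in the units of the state.
- telemetry.read_state(): the state, without advancing time (a new reading comes with each control period).
- vision.camera(name): name is "scene" or "top" or "wrist"; returns a dict with "pixels" (400x640x3 uint8, red, green, blue), "mtx" (3x3 intrinsics, pixels), "k1" (the pictures are not rectified: a ray, as slopes to the right and down, at radius r is drawn at 1 + k1 r^2 times it, then the intrinsics apply), "extrinsics" (4x4, takes a point from world to camera coordinates); the wrist camera has in their place "hand_eye" (4x4, takes a point from camera to tool coordinates, whose origin is the TCP and whose axes are the flange's). Camera axes: x right, y down, z forward; pixel columns grow to the right and rows downward; lengths in mm; the calibration is good to about 2 mm. A picture is of the moment at which its call begins: read the wrist's pose just before it. There is no depth.
- env.sign_off(): hands the job in; it is judged then, once.
Trained networks look in a picture, given as the dict that the camera call returned (one of the last four; its "shot" number tells which), for a name from the list of things; names that differ only in an ending like _2 or _b are one class to them, and where a whole thing is asked for, a point or a joint stands for the part that bears it (a point fixed in the world has none). Each returns a list of dicts, best first, with "score" (0 to 1); they miss things now and then, are a little off and sometimes report something else, mostly with a low value. They report only what shows in the picture. A call takes as long as a camera call.
- find_in(name, picture): "at" ([column, row] in pixels, amid what is visible of it).
The state is a dict: "time_s": time; "qpos": joint angles; "joint_vel": joint speeds; "joint_efforts": joint torques, N m; "ee_pos": TCP position; "eef_rot": TCP orientation; "force": force on the tool from outside, world axes, zero at the start; "torque": the same for the moment, N m; "gripper_width": finger opening in mm; "grip_force": force on a finger pad.
Only numpy, scipy, OpenCV 4.12 (cv2) and the standard library are available. Lean on these libraries where they do the work, as an engineer would, in place of code of your own. Each camera call takes 0.05 s, during which the arm holds its last target. There are 200 camera calls.

### The job

The dish machine's strainer is due its hygiene photo: take it by the blue grip bar, turn it anticlockwise (seen from above) about a quarter turn until its lugs are clear of the two keepers, and lift it straight up out of the scrap tray without forcing it. Carry it over the small inspection camera and hold it still there with its open lower end facing squarely into the lens, centred on it and about 10 cm away. Finish while holding it there; do not touch the camera, and leave the mug and the shot glass where they are.

Things in the scene. Friction and masses are not known exactly. Their poses are not given: they have to be found in the camera images.
- strainer: The loose strainer, 0.1 to 0.2 kg: a steel wire cylinder 54 mm in diameter, open at its lower end, hanging through the tray's hole. Origin: centre of the open lower end; z along its axis up to the grip. Its blue flange (66 mm in diameter, underside at z = 72 mm, 5 mm thick) rests on the tray's deck.
- grip_bar (a point): Middle of the strainer's blue grip bar, on its axis 90 mm above the strainer's origin; axes as the strainer's. The bar is 50 mm long (x), 12 mm wide (y) and 26 mm high, from the flange's top to 13 mm above this point. A firm grip of about 40 N keeps the strainer from swinging in the fingers.
- lug (a point): One of two blue lugs on the strainer's flange, 22 mm wide, reaching 42 mm from the axis along the strainer's +x and -x, so in line with the grip bar. This point lies on the +x lug, 35 mm from the axis.
- scrap_tray: Steel scrap tray, 180 x 160 mm, fixed, on four legs. Origin: on the counter under the middle of its round hole (59 mm wide); z up; perforated deck's upper face at z = 85 mm. As found the strainer's x lies within 0.15 rad of the tray's x, either way round: locked. Turned anticlockwise it moves easily, and lifts free once it is 0.9 to 2.2 rad round from the tray's x; best 1.3 to 1.6.
- keeper (a point): One of two steel keepers on the deck, at the tray's +x and -x sides of the hole: tabs 34 to 49 mm from the hole's axis, 36 mm wide along y, top 11 mm above the deck. A lug lies under each with 3 mm of play; a stop at one end blocks turning it clockwise. This point: middle of the +x keeper's top, 41.5 mm from the axis.
- camera_stand: Inspection camera on its fixed stand, 94 x 80 mm base, 106 mm high over all. Origin: underside centre of the base; z up; -x is the side toward which the lens leans.
- camera_head: The camera's head, a white cylinder 46 mm in diameter with a black face and a ring of small LEDs. Origin: centre of the lens at the face, 98 mm above the counter; z is the viewing direction, 20 degrees off vertical, leaning to the stand's -x side (toward the robot).
- mug: Pale mug standing mouth down, 64 x 91 x 50 mm high; bystander. Origin under its middle.
- shot_glass: Small clear shot glass standing mouth up, 48 mm wide, 61 mm high; bystander. Origin under its middle.
- tap_riser (a point): The fixed pre-rinse tap's upright spring riser, 0.30 m above the counter, at the robot's left; bystander. Its hand spray hangs about 0.1 m nearer the robot. Keep clear of both: swing past with the hand drawn in to about 0.43 m from the base, fingertips about 0.32 m up.

How it is judged:
By the outcome, as a careful person would: the job done as asked, in the order asked, and still so for the second after the job is handed in, while the arm keeps its last pose, push and grip.
It also fails if it takes over 48 s, if anything falls off the work surface, if the arm or the gripper's body presses on something with over 40 N, if the wrist force passes 120 N, or if a joint passes its speed limit or range.

## Working session

There is one attempt and no reset: what is moved stays moved. The work goes in short steps, Python scripts to look and compute and a tool call to move; the robot and the scene stay as the last step left them, time stands still between calls to the robot, and variables do not carry over. Pictures are saved under pics/ and viewed, at most 10 in all, crops included, and the job is handed in when it is done.

Besides the shell and the picture viewer there is one more tool, called after "Call:" as a command line: name --argument value ..., lists and objects as JSON in quotes. carry_out: Moves the arm, as the interface text tells. Its arguments: {"type":"object","properties":{"series":{"type":"string"},"claw":{"type":"number"},"newtons":{"type":"number"}},"required":["series"]}

```bash
mkdir -p pics; cat > h.py <<'E'
import numpy as np, cv2
from scipy.spatial.transform import Rotation as R
from bench import telemetry, vision, env, find_in
def snap(n):
    s=telemetry.read_state(); p=vision.camera(n)
    if 'extrinsics' in p: T=np.linalg.inv(np.array(p['extrinsics']))
    else:
        W=np.eye(4); W[:3,:3]=R.from_euler('xyz',s['eef_rot']).as_matrix(); W[:3,3]=s['ee_pos']
        T=W@np.array(p['hand_eye'])
    p['T']=T; return p
def ray(p,uv):
    K=np.array(p['mtx']); k=float(p['k1'])
    d=cv2.undistortPoints(np.array([[uv]],float),K,np.array([k,0,0,0.]))[0,0]
    return p['T'][:3,3], p['T'][:3,:3]@np.array([d[0],d[1],1])
def onz(p,uv,z):
    o,d=ray(p,uv); return o+d*(z-o[2])/d[2]
def tri(rs):
    A=0;b=0
    for o,d in rs:
        d=d/np.linalg.norm(d);M=np.eye(3)-np.outer(d,d);A=A+M;b=b+M@o
    return np.linalg.solve(A,b)
def proj(p,X):
    E=np.linalg.inv(p['T']); K=np.array(p['mtx'])
    return cv2.projectPoints(np.array([X],float).reshape(-1,3),cv2.Rodrigues(E[:3,:3])[0],E[:3,3],K,np.array([float(p['k1']),0,0,0]))[0][:,0]
def save(p,n): cv2.imwrite(f'pics/{n}.png',p['pixels'][:,:,::-1])
E
cat > a.py <<'E'
from h import *
np.set_printoptions(precision=1,suppress=True)
s=telemetry.read_state(); print(s)
Z=dict(grip_bar=103,lug=90,keeper=96,camera_head=98,camera_stand=40,mug=25,shot_glass=30,scrap_tray=85,strainer=95,tap_riser=300)
for c in ['scene','top','wrist']:
    p=snap(c); save(p,c+'0'); print(c,p['T'][:3,3])
    for n,z in Z.items():
        for f in find_in(n,p)[:3]: print(n,round(f['score'],2),np.array(f['at']),onz(p,f['at'],z))
E
python3 a.py
```

```text
{'time_s': 0.0, 'qpos': array([-1.3,  0.3, -0.1,  1.5,  0. ,  1.4, -0.1]), 'joint_vel': array([-0.,  0.,  0.,  0., -0.,  0., -0.]), 'joint_efforts': array([  0. , -49.4,  -0.4, -31.4,   0. ,   0. ,   0. ]), 'ee_pos': array([162.5, 628.8, 252.2]), 'eef_rot': array([-3.1,  0. ,  2.9]), 'force': array([1.1, 0.3, 0. ]), 'torque': array([-0.,  0.,  0.]), 'grip_force': 0.0, 'gripper_width': 85.50286987256912}
scene [-279.7  574.6 1276.7]
keeper 0.65 [324.4 181.3] [541.  -97.3  96. ]
scrap_tray 0.74 [327.  174.7] [ 566.5 -127.8   85. ]Traceback (most recent call last):
  File "a.py", line 8, in <module>
    for f in find_in(n,p)[:3]: print(n,round(f['score'],2),np.array(f['at']),onz(p,f['at'],z))
             ~~~~~~~^^^^^
ValueError: it knows: camera_head, camera_stand, grip_bar, keeper, lug, mug, scrap_tray, shot_glass, strainer
```

```bash
sed -i 's/,tap_riser=300//' a.py; python3 a.py | grep -v time_s; python3 -c "
import cv2,numpy as np
a=[cv2.imread(f'pics/{n}0.png') for n in('scene','top','wrist')]
a[2]=cv2.resize(a[2],(400,250)) 
c=np.zeros((600,800,3),np.uint8)
c[:300,:480]=cv2.resize(a[0],(480,300),interpolation=3);c[300:,:480]=cv2.resize(a[1],(480,300),interpolation=3);c[:200,480:]=cv2.resize(a[2],(320,200),interpolation=3)
cv2.imwrite('pics/m0.png',c)"
```

```text
scene [-279.7  574.6 1276.7]
keeper 0.64 [325.  180.3] [ 543.2 -101.4   96. ]
scrap_tray 0.6 [326.6 177.4] [ 557.9 -119.5   85. ]
top [ -91.9  259.6 1386. ]
lug 0.74 [344.9 200.8] [468.  -76.7  90. ]
keeper 0.75 [349.6 208. ] [439.7 -77.2  96. ]
camera_head 0.66 [284.4 207. ] [517.6  87.2  98. ]
camera_stand 0.63 [283.2 216.2] [519.3  94.2  40. ]
mug 0.87 [414.8 173. ] [ 492.4 -328.2   25. ]
shot_glass 0.68 [351.1 200.2] [ 488.1 -109.8   30. ]
shot_glass 0.51 [434.  189.5] [ 416.9 -350.    30. ]
scrap_tray 0.71 [352.7 208.8] [438.4 -86.9  85. ]
strainer 0.68 [349.2 198.3] [467.9 -89.9  95. ]
wrist [ 80.8 651.  374.7]
grip_bar 0.16 [  0.  375.7] [310.5 153.8 103. ]
keeper 0.43 [  2.4 375.2] [316.1 145.7  96. ]
scrap_tray 0.54 [  0.3 374.3] [323.3 123.4  85. ]
```

View pics/m0.png

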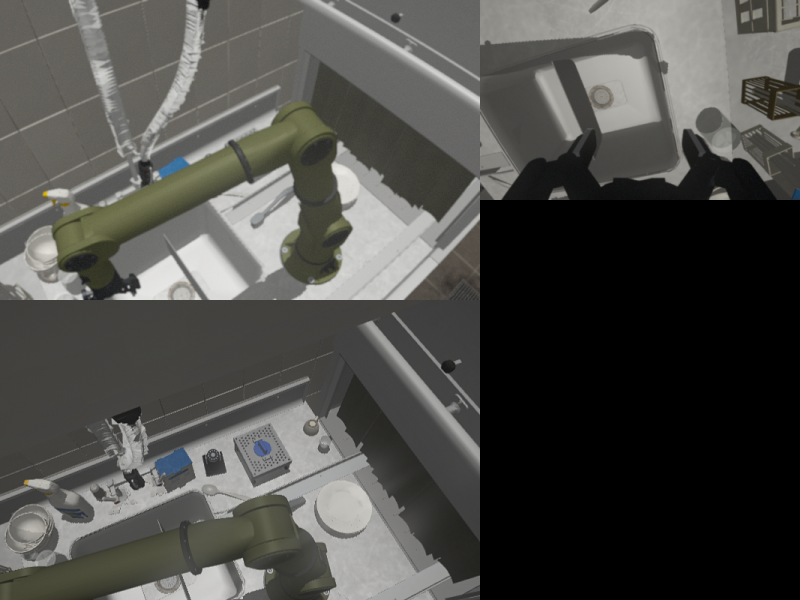

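The top view shows the tray with its blue strainer at about (350,200), the camera stand at (284,212), the mug at (415,170), the shot glass at (433,190), and the tap near (175,240). I'll draw the hand in, lift it, and swing clockwise past the tap.

```bash
python3 - <<'E'
from h import *
np.set_printoptions(precision=3,suppress=True)
s=telemetry.read_state(); print(s['time_s'],R.from_euler('xyz',s['eef_rot']).as_matrix())
p=snap('top')
for z in(0,300): print(onz(p,[177,240],z),onz(p,[170,140],z))
x,y=162.5,628.8
az0=np.arctan2(y,x)
for i in range(0,16):
    a=az0-i*0.1; print(i,np.round([430*np.cos(a)-x,430*np.sin(a)-y]))
E
```

```text
2.0 [[-0.968  0.25   0.   ]
 [ 0.25   0.968  0.   ]
 [-0.     0.    -1.   ]]
[596.244 400.518   0.   ] [939.055 315.727   0.   ]
[447.299 370.017 300.   ] [715.906 303.58  300.   ]
0 [ -55. -212.]
1 [ -14. -225.]
2 [  26. -242.]
3 [  63. -263.]
4 [  99. -287.]
5 [ 132. -315.]
6 [ 161. -346.]
7 [ 188. -380.]
8 [ 211. -416.]
9 [ 230. -454.]
10 [ 246. -494.]
11 [ 257. -536.]
12 [ 265. -578.]
13 [ 267. -621.]
14 [ 266. -664.]
15 [ 260. -707.]
```

Call:
carry_out --series "-11 -42 25 0 0 0; -22 -84 45 0 0 0; -33 -126 65 0 0 0; -44 -168 80 0 0 0; -55 -212 90 0 0 0; -55 -212 90 0 0 0" --claw 1

```text
time_s: 2.65
ee_pos: [106.9, 414.3, 346.4]
eef_rot: [3.137, 0.0, 2.889]
force: [0.1, 0.9, 0.8]
gripper_width: 85.6
grip_force: 0.0
```

Call:
carry_out --series "41 -13 0 0 0 -0.1; 81 -30 0 0 0 -0.2; 118 -51 0 0 0 -0.3; 154 -75 0 0 0 -0.4; 187 -103 0 0 0 -0.5; 216 -134 0 0 0 -0.6; 243 -168 0 0 0 -0.7; 266 -204 0 0 0 -0.8"

```text
time_s: 3.45
ee_pos: [375.2, 212.2, 343.1]
eef_rot: [3.141, 0.001, 2.084]
force: [-0.2, 0.9, -0.5]
gripper_width: 85.0
grip_force: 0.0
```

Call:
carry_out --series "19 -38 0 0 0 -0.1; 35 -78 0 0 0 -0.2; 46 -120 0 0 0 -0.3; 54 -162 0 0 0 -0.4; 56 -205 0 0 0 -0.5; 55 -248 0 0 0 -0.6; 55 -270 0 0 0 -0.7; 55 -270 0 0 0 -0.7"

```text
time_s: 4.25
ee_pos: [428.9, -60.6, 343.6]
eef_rot: [3.14, 0.0, 1.38]
force: [-0.3, 0.4, -0.1]
gripper_width: 85.3
grip_force: 0.0
```

```bash
cat > b.py <<'E'
from h import *
import sys
np.set_printoptions(precision=1,suppress=True)
s=telemetry.read_state(); print(s['time_s'],s['qpos'].round(2),s['ee_pos'],s['eef_rot'].round(3),s['force'])
Z=dict(grip_bar=103,lug=90,keeper=96,camera_head=98,camera_stand=40,mug=25,shot_glass=30,scrap_tray=85)
for c in ['wrist','top']:
    p=snap(c); save(p,c+'1'); print(c,p['T'][:3,3])
    for n,z in Z.items():
        for f in find_in(n,p)[:2]: print(n,round(f['score'],2),np.array(f['at']),onz(p,f['at'],z))
E
python3 b.py
```

```text
4.25 [-0.6 -0.2  0.6  1.8  0.1  1.5 -0.2] [428.9 -60.6 343.6] [3.1 0.  1.4] [-0.3  0.4 -0.1]
wrist [444.7  23.  464.9]
grip_bar 0.56 [356.4 183.8] [471.9 -91.8 103. ]
lug 0.73 [357.6 181.4] [474.8 -93.1  90. ]
keeper 0.63 [358.7 154. ] [480.8 -57.   96. ]
camera_head 0.83 [376.7  21.1] [521.7  83.6  98. ]
camera_head 0.48 [354.1 183.2] [469.5 -92.1  98. ]
camera_stand 0.81 [367.6  27.9] [521.5  87.6  40. ]
camera_stand 0.49 [355.5 182.8] [ 475.5 -110.1   40. ]
mug 0.79 [392.4 299.2] [ 508.8 -335.8   25. ]
shot_glass 0.78 [342.  313.2] [ 418.1 -344.    30. ]
scrap_tray 0.75 [357.4 157.1] [479.7 -63.   85. ]
top [ -91.9  259.6 1386. ]
grip_bar 0.9 [346.6 197.2] [470.5 -82.6 103. ]
lug 0.64 [345.1 201.2] [466.6 -76.7  90. ]
keeper 0.71 [343.3 210.1] [441.2 -58.4  96. ]
camera_head 0.77 [284.1 205.2] [523.1  85.8  98. ]
camera_stand 0.95 [285.5 216.5] [515.6  88.5  40. ]
shot_glass 0.62 [350.1 196.5] [ 500.3 -112.5   30. ]
shot_glass 0.36 [342. 207.] [479.2 -75.6  30. ]
scrap_tray 0.95 [342.9 206. ] [457.8 -65.7  85. ]
scrap_tray 0.72 [345.6 201.2] [468.2 -79.2  85. ]
```

View pics/wrist1.png

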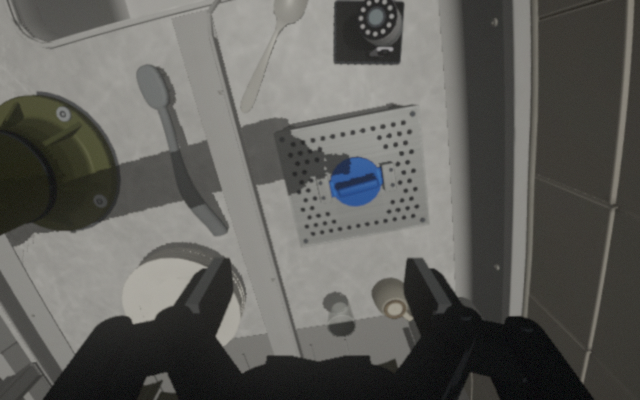

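The wrist view shows the blue flange at about (357,182), with the bar running from (335,188) to (377,179). The deck corners are near (277,127), (416,106), (428,222) and (304,246), and the lens is at (377,20).

```bash
python3 - <<'E'
from h import *
np.set_printoptions(precision=1,suppress=True)
p=snap('wrist')
for a in [(277,127),(416,106),(428,222),(304,246)]: print('deck',onz(p,a,85)[:2])
for a in [(333,188),(379,178)]: print('bar',onz(p,a,103)[:2])
im=p['pixels'].astype(int); m=((im[:,:,2]-im[:,:,0])>40).astype(np.uint8); m[:130]=0;m[240:]=0;m[:,:310]=0;m[:,410:]=0
c=max(cv2.findContours(m,0,2)[0],key=cv2.contourArea); M=cv2.moments(c); print(M['m00']); print('blue',onz(p,[M['m10']/M['m00'],M['m01']/M['m00']],88))
for a in [(335,3),(403,3),(403,65),(334,63)]: print('stand',onz(p,a,8)[:2])
cv2.imwrite('pics/c1.png',cv2.resize(p['pixels'][90:260,260:440,::-1],None,fx=3,fy=3,interpolation=2))
E
```

```text
deck [387.7  -3.7]
deck [557.7  -9.1]
deck [ 561.8 -164.4]
deck [ 388.5 -169.4]
bar [442.2 -87.5]
bar [500.  -84.9]
1848.0
blue [473.  -94.4  88. ]
stand [487.  134.8]
stand [576.  119.6]
stand [567.7  42.2]
stand [473.2  61.4]
```

View pics/c1.png

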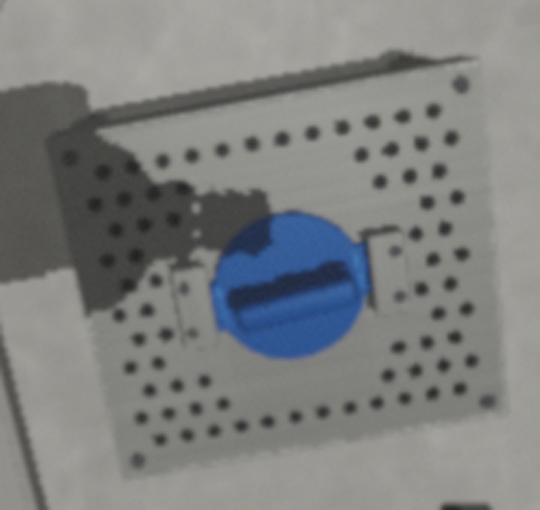

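Call:
carry_out --series "20 -30 -20 0 0 0; 40 -60 -50 0 0 0; 40 -60 -75 0 0 0; 40 -60 -75 0 0 0"

```text
time_s: 5.6
ee_pos: [466.6, -117.1, 265.2]
eef_rot: [-3.135, 0.002, 1.387]
force: [-0.1, 1.1, -0.9]
gripper_width: 85.6
grip_force: 0.0
```

```bash
python3 - <<'E'
from h import *
np.set_printoptions(precision=1,suppress=True)
s=telemetry.read_state(); print(s['time_s'],s['qpos'].round(2),s['ee_pos'])
p=snap('wrist'); save(p,'w2')
im=p['pixels'].astype(int); m=((im[:,:,2]-im[:,:,0])>40).astype(np.uint8)
c=max(cv2.findContours(m,0,2)[0],key=cv2.contourArea); M=cv2.moments(c); print(M['m00'],'blue',M['m10']/M['m00'],M['m01']/M['m00'],onz(p,[M['m10']/M['m00'],M['m01']/M['m00']],90))
for n,z in dict(grip_bar=103,lug=90,keeper=96,scrap_tray=85).items():
  for f in find_in(n,p)[:3]: print(n,round(f['score'],2),np.array(f['at']),onz(p,f['at'],z))
E
```

```text
5.6 [-0.6 -0.1  0.7  1.9  0.1  1.4 -0. ] [ 466.6 -117.1  265.2]
3284.0 blue 320.3036439301664 155.5966808769793 [472.7 -92.2  90. ]
grip_bar 0.75 [320.4 159.9] [472.5 -93.7 103. ]
grip_bar 0.62 [326.5 124.5] [483.8 -62.5 103. ]
lug 0.82 [320.5 155.5] [472.9 -92.2  90. ]
keeper 0.71 [330.8 125.9] [487.6 -65.2  96. ]
scrap_tray 0.86 [320.8 121.5] [479.  -60.5  85. ]
```

View pics/w2.png

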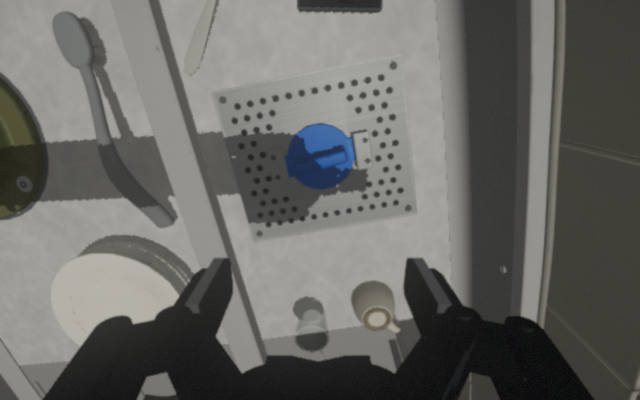

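The strainer disc is at (321,156) with the bar sloping across it. The deck corners are near (213,92), (402,57), (416,212) and (256,241), and the steel keeper is at (362,147).

```bash
python3 - <<'E'
from h import *
np.set_printoptions(precision=1,suppress=True)
p=snap('wrist')
C=[(213,92),(402,57),(416,212),(256,241)]; W=np.array([onz(p,a,85)[:2] for a in C]); print(W, W.mean(0))
for a,b in((0,1),(3,2)): d=W[b]-W[a]; print('ang',np.arctan2(d[1],d[0]),np.linalg.norm(d))
for a,b in((0,3),(1,2)): d=W[b]-W[a]; print('ang',np.arctan2(d[1],d[0])+np.pi/2,np.linalg.norm(d))
for a in [(440,150),(465,150),(525,150)]: print(onz(p,a,0)[:2],onz(p,a,150)[:2])
cv2.imwrite('pics/c2.png',cv2.resize(p['pixels'][105:205,270:390,::-1],None,fx=5,fy=5,interpolation=2))
E
```

```text
[[ 386.5  -13.4]
 [ 567.9  -14.9]
 [ 568.2 -172.3]
 [ 389.  -175. ]] [477.9 -93.9]
ang -0.008091557073606514 181.39434084736158
ang 0.014649060485062012 179.25242205011696
ang 0.014985915495980384 161.58297040629492
ang 0.0016902399673826007 157.47151942165223
[ 629.3 -130. ] [573.7 -92.6]
[ 662.1 -135.7] [593.9 -96.1]
[ 743.1 -149.6] [ 643.8 -104.7]
```

View pics/c2.png

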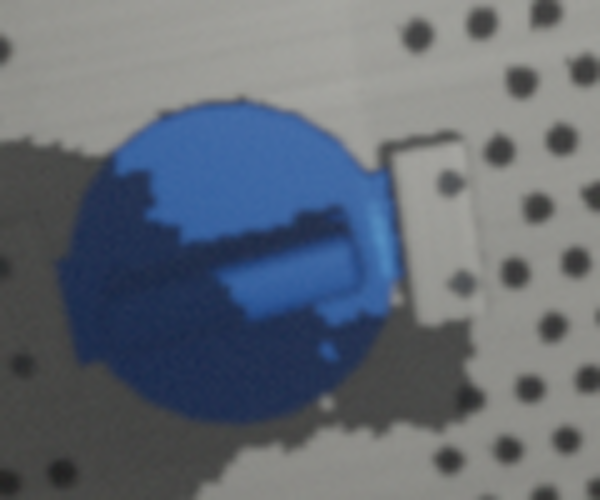

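```bash
cat > fit.py <<'E'
from h import *
from scipy.optimize import minimize
def fit(p,x0,box,lug=34,free=False,zs=(90,116)):
    im=cv2.GaussianBlur(p['pixels'],(3,3),0).astype(int); m=((im[:,:,2]>1.5*im[:,:,0])&(im[:,:,2]-im[:,:,0]>12)).astype(np.uint8)
    a,b,c,d=box; S=4
    M=cv2.resize(m[b:d,a:c].astype(np.float32),None,fx=S,fy=S,interpolation=1)>.5
    def render(q):
        x,y,t=q; r=np.zeros(M.shape,np.uint8); c_,s_=np.cos(t),np.sin(t)
        def poly(P,hull=False):
            P=np.array(P,float); W=np.c_[x+c_*P[:,0]-s_*P[:,1],y+s_*P[:,0]+c_*P[:,1],P[:,2]]
            u=((proj(p,W)-[a,b]+.5)*S*16).round().astype(np.int32)
            if hull: u=cv2.convexHull(u)
            cv2.fillPoly(r,[u.reshape(-1,1,2)],1,shift=4)
        th=np.linspace(0,2*np.pi,60); zf,zb=zs
        poly([[33*np.cos(k),33*np.sin(k),z] for k in th for z in(zf-5,zf)],True)
        poly([[i,j,zf] for i,j in((-lug,-11),(lug,-11),(lug,11),(-lug,11))])
        poly([[i,j,z] for i in(-25,25) for j in(-6,6) for z in(zf,zb)],True)
        return r>0
    f=lambda q:1-(render(q)&M).sum()/(render(q)|M).sum()
    best=min((minimize(f,[x0[0],x0[1],t],method='Nelder-Mead',options=dict(initial_simplex=[[x0[0],x0[1],t],[x0[0]+8,x0[1],t],[x0[0],x0[1]+8,t],[x0[0],x0[1],t+.15]])) for t in (x0[2]-.12,x0[2],x0[2]+.12)),key=lambda r:r.fun)
    return best.x,1-best.fun,M,render(best.x)
E
python3 - <<'E'
from fit import *
np.set_printoptions(precision=3,suppress=True)
p=snap('wrist')
for L in(34,37): 
    q,s,M,r=fit(p,[472,-94,0],(270,105,390,205),L); print(q,s)
t=vision.camera('top') ; t['T']=np.linalg.inv(np.array(t['extrinsics'])); u=proj(t,[q[0],q[1],100])[0].astype(int); print(u)
print(fit(t,[472,-94,0],(u[0]-25,u[1]-25,u[0]+25,u[1]+25),34)[:2])
print(telemetry.read_state()['time_s'])
E
```

```text
[471.802 -94.279   0.078] 0.9573778708626461
[472.197 -93.773   0.097] 0.9298743553355716
[349 195]
(array([486.754, -83.12 ,   0.282]), np.float64(0.3393976456199358))
6.0
```

Call:
carry_out --series "0 8 0 0 0 -0.14; 1 16 -10 0 0 -0.28; 2 22 -20 0 0 -0.42; 3 22 -30 0 0 -0.56; 4 22 -40 0 0 -0.7; 4 22 -50 0 0 -0.84; 4 22 -60 0 0 -0.98; 4 22 -60 0 0 -1.12"

```text
time_s: 6.8
ee_pos: [472.0, -94.3, 207.5]
eef_rot: [-3.141, 0.001, 0.263]
force: [0.1, 0.1, 0.4]
gripper_width: 85.2
grip_force: 0.0
```

Call:
carry_out --series "0 0 0 0 0 -0.14; 0 0 0 0 0 -0.18; 0 0 0 0 0 -0.18; 0 0 0 0 0 -0.18"

```text
time_s: 7.2
ee_pos: [472.8, -94.5, 208.7]
eef_rot: [-3.142, -0.001, 0.09]
force: [0.2, 0.0, -0.4]
gripper_width: 85.3
grip_force: 0.0
```

```bash
python3 - <<'E'
from fit import *
np.set_printoptions(precision=3,suppress=True)
s=telemetry.read_state(); print(s['time_s'],s['qpos'],s['ee_pos'],s['eef_rot'])
s=telemetry.read_state(); print(s['ee_pos'])
p=snap('wrist'); save(p,'w3'); u=proj(p,[472,-94,100])[0].astype(int); print(u)
q,sc,M,r=fit(p,[472,-94,0.08],(max(0,u[0]-110),max(0,u[1]-100),u[0]+110,u[1]+100),34); print(q,sc)
E
```

```text
7.2 [-0.543 -0.035  0.679  1.936  0.023  1.232 -1.352] [472.819 -94.484 208.723] [-3.142 -0.001  0.09 ]
[472.819 -94.484 208.723]
[317 204]
[471.424 -94.009   0.087] 0.9589954724434697
```

View pics/w3.png

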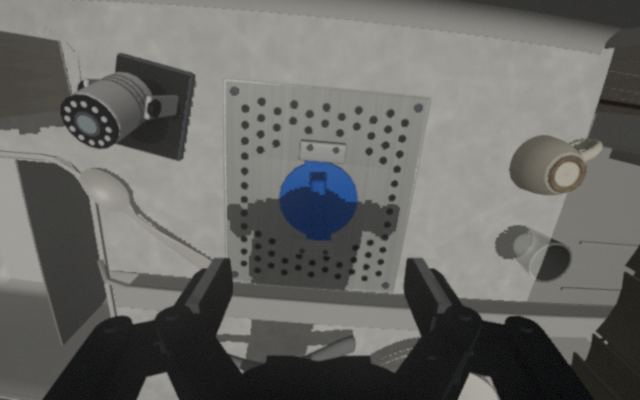

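The wrist view shows the fingers straddling the strainer at (318,200). The lens is at (88,123), and the stand base runs from (117,54) to (183,158). Next I'll descend and grip.

Call:
carry_out --series "-1 0.5 -40 0 0 0; -1 0.5 -70 0 0 0; -1 0.5 -85 0 0 0; -1 0.5 -91 0 0 0; -1 0.5 -91 0 0 0; -1 0.5 -91 0 0 0"

```text
time_s: 7.85
ee_pos: [472.4, -94.2, 118.3]
eef_rot: [3.141, -0.001, 0.089]
force: [-0.4, 0.8, -0.7]
gripper_width: 85.5
grip_force: 0.0
```

Call:
carry_out --series "0 0 0 0 0 0; 0 0 0 0 0 0; 0 0 0 0 0 0; 0 0 0 0 0 0; 0 0 0 0 0 0; 0 0 0 0 0 0; 0 0 0 0 0 0; 0 0 0 0 0 0" --claw 0 --newtons 40

```text
time_s: 8.65
ee_pos: [471.8, -94.2, 117.6]
eef_rot: [3.142, -0.0, 0.089]
force: [0.2, 0.8, 2.6]
gripper_width: 11.4
grip_force: 40.1
```

Call:
carry_out --series "0 0 0 0 0 0.06; 0 0 0 0 0 0.16; 0 0 0 0 0 0.28; 0 0 0 0 0 0.4; 0 0 0 0 0 0.52; 0 0 0 0 0 0.52"

```text
time_s: 9.25
ee_pos: [471.9, -94.2, 117.6]
eef_rot: [3.141, -0.0, 0.609]
force: [-0.5, -0.1, 2.1]
gripper_width: 11.2
grip_force: 40.2
```

Call:
carry_out --series "0 0 0 0 0 0.12; 0 0 0 0 0 0.24; 0 0 0 0 0 0.36; 0 0 0 0 0 0.48; 0 0 0 0 0 0.6; 0 0 0 0 0 0.72; 0 0 0 0 0 0.84; 0 0 0 0 0 0.84"

```text
time_s: 10.05
ee_pos: [471.8, -94.2, 117.5]
eef_rot: [3.141, 0.0, 1.447]
force: [-0.0, -0.3, 3.1]
gripper_width: 10.9
grip_force: 40.2
```

```bash
python3 - <<'E'
from h import *
np.set_printoptions(precision=2,suppress=True)
s=telemetry.read_state(); print(s['time_s'],s['qpos'],s['ee_pos'],s['eef_rot'],s['force'],s['torque'])
E
```

```text
10.05 [-0.45  0.08  0.62  2.04 -0.05  1.04  0.07] [471.84 -94.17 117.55] [3.14 0.   1.45] [-0.01 -0.35  3.08] [0.03 0.03 0.14]
```

Call:
carry_out --series "0 0 6 0 0 0; 0 0 14 0 0 0; 0 0 20 0 0 0; 0 0 20 0 0 0"

```text
time_s: 10.45
ee_pos: [472.2, -94.2, 138.4]
eef_rot: [3.14, -0.0, 1.448]
force: [0.6, 0.7, -0.4]
gripper_width: 11.1
grip_force: 39.7
```

Call:
carry_out --series "0 0 20 0 0 0; 0 0 40 0 0 0; 0 0 65 0 0 0; 0 0 95 0 0 0; 0 0 125 0 0 0; 0 0 145 0 0 0; 0 0 150 0 0 0; 0 0 150 0 0 0"

```text
time_s: 11.25
ee_pos: [471.7, -94.1, 287.5]
eef_rot: [3.141, -0.0, 1.449]
force: [0.6, -0.5, -1.0]
gripper_width: 11.2
grip_force: 39.7
```

```bash
python3 - <<'E'
from h import *
np.set_printoptions(precision=2,suppress=True)
s=telemetry.read_state(); print(s['time_s'],s['qpos'],s['ee_pos'],s['eef_rot'],s['force'],s['torque'])
p=snap('wrist'); save(p,'w4')
for n,z in dict(strainer=190,camera_head=98,camera_stand=40).items():
  for f in find_in(n,p)[:2]: print(n,round(f['score'],2),np.array(f['at']),onz(p,f['at'],z))
t=snap('top')
for n,z in dict(camera_head=98,camera_stand=40).items():
  for f in find_in(n,t)[:2]: print(n,round(f['score'],2),np.array(f['at']),onz(t,f['at'],z))
u=proj(t,[520,88,60])[0].astype(int); c=t['pixels'][u[1]-30:u[1]+30,u[0]-30:u[0]+30,::-1]; print('topcrop',u-30)
a=np.zeros((550,800,3),np.uint8); a[:400,:640]=p['pixels'][:,:,::-1]; a[310:550,560:800]=cv2.resize(c,(240,240),interpolation=2); cv2.imwrite('pics/m4.png',a)
E
```

```text
11.25 [-0.48 -0.09  0.59  1.82  0.05  1.39 -0.02] [471.71 -94.15 287.46] [ 3.14 -0.    1.45] [ 0.57 -0.47 -0.96] [ 0.06 -0.03 -0.03]
strainer 0.91 [318.2 235.2] [ 469.46 -116.42  190.  ]
strainer 0.36 [356.8   6.4] [513.17  39.56 190.  ]
camera_head 0.7 [359.7   7.3] [528.86  59.27  98.  ]
camera_stand 0.91 [347.2  19.2] [523.17  62.06  40.  ]
camera_head 0.76 [283.  208.6] [514.69  92.73  98.  ]
camera_stand 0.95 [287.8 219. ] [505.53  85.56  40.  ]
topcrop [254 182]
```

View pics/m4.png

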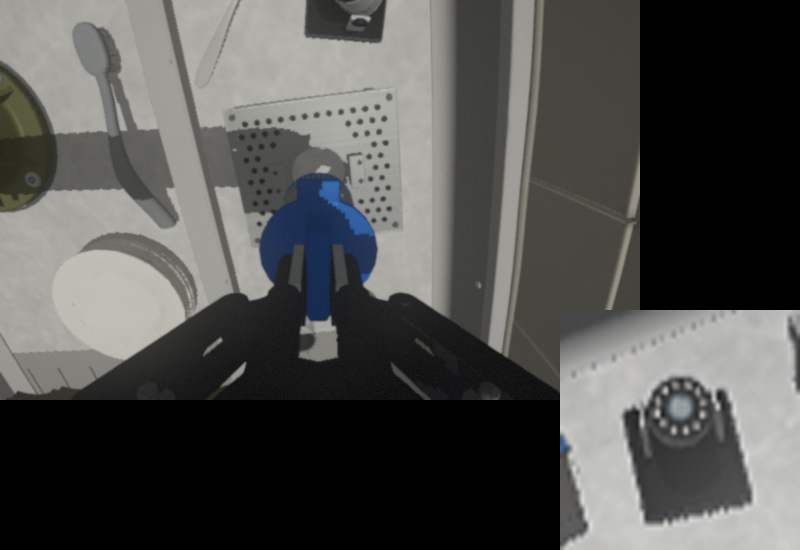

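The strainer hangs free in the jaws, with its flange at (318,240). In the top inset the LED ring is centred near top pixel (284,206), leaning toward the robot. Next I'll triangulate the lens from the LED rings in the saved pictures.

```bash
cat > lens.py <<'E'
from h import *
np.set_printoptions(precision=2,suppress=True)
def blobs(im,box):
    a,b,c,d=box; g=cv2.resize(cv2.cvtColor(im[b:d,a:c],6),None,fx=6,fy=6,interpolation=2)
    th=cv2.adaptiveThreshold(g,255,cv2.ADAPTIVE_THRESH_MEAN_C,0,31,-25)
    n,l,st,ce=cv2.connectedComponentsWithStats(th)
    return [(ce[i]+.5)/6-.5+[a,b] for i in range(1,n) if st[i,4]<700],th,g
if __name__=='__main__':
    o=[]
    for f,box in(('wrist1',(345,0,409,50)),('w3',(52,85,132,160)),('top1',(264,186,304,226))):
        B,th,g=blobs(cv2.imread(f'pics/{f}.png'),box); print(f,np.array(B).round(1).tolist())
        o.append(cv2.resize(g,(260,260)))
    cv2.imwrite('pics/l.png',np.hstack(o))
E
python3 lens.py
```

```text
wrist1 [[376.3, 0.6], [384.0, 2.0], [368.6, 2.7], [389.6, 7.4], [362.7, 9.4], [397.9, 12.5], [391.2, 15.8], [360.5, 17.8], [388.5, 24.5], [362.2, 26.0], [382.6, 30.9], [367.4, 31.7], [374.8, 33.5], [385.2, 47.7]]
w3 [[85.0, 85.1], [79.6, 93.1], [86.4, 93.9], [94.0, 97.6], [73.1, 103.6], [83.2, 103.7], [102.3, 102.9], [105.8, 105.7], [67.1, 109.0], [94.3, 109.5], [108.8, 109.2], [112.6, 113.7], [66.9, 118.1], [103.5, 119.1], [114.7, 116.8], [118.2, 124.7], [64.5, 126.5], [72.0, 128.2], [119.1, 127.4], [107.9, 129.4], [80.8, 136.9], [106.9, 137.9], [91.3, 142.0], [100.7, 142.4], [114.4, 144.4]]
top1 [[283.5, 197.2], [279.9, 198.1], [291.4, 202.2], [275.8, 202.3], [282.4, 200.5], [285.6, 200.6], [279.9, 201.7], [288.0, 202.1], [278.1, 204.5], [283.6, 206.0], [289.2, 204.7], [270.7, 205.3], [273.9, 208.5], [268.8, 206.7], [277.8, 207.3], [289.1, 207.7], [279.2, 209.9], [287.8, 210.6], [293.6, 211.9], [282.0, 211.6], [285.0, 211.6], [275.2, 215.8]]
```

View pics/l.png

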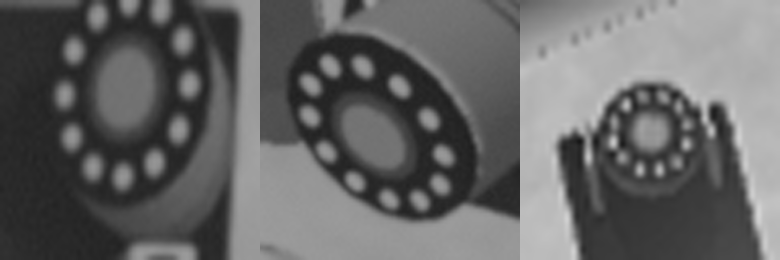

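```bash
cat > lf.py <<'E'
from h import *
from scipy.optimize import least_squares
np.set_printoptions(precision=3,suppress=True)
w=vision.camera('wrist'); t=snap('top')
def mk(pos,rot):
    W=np.eye(4); W[:3,:3]=R.from_euler('xyz',rot).as_matrix(); W[:3,3]=pos
    return dict(mtx=w['mtx'],k1=w['k1'],T=W@np.array(w['hand_eye']))
V=[(mk([428.9,-60.6,343.6],[3.14,0,1.38]),[[376.3,.6],[384,2],[368.6,2.7],[389.6,7.4],[362.7,9.4],[391.2,15.8],[360.5,17.8],[388.5,24.5],[362.2,26],[382.6,30.9],[367.4,31.7],[374.8,33.5]],1),
(mk([472.8,-94.5,208.7],[-3.142,-.001,.09]),[[73.1,103.6],[83.2,103.7],[67.1,109],[94.3,109.5],[66.9,118.1],[103.5,119.1],[72,128.2],[107.9,129.4],[80.8,136.9],[106.9,137.9],[91.3,142],[100.7,142.4]],1),
(t,[[282.4,200.5],[285.6,200.6],[279.9,201.7],[288,202.1],[278.1,204.5],[289.2,204.7],[277.8,207.3],[289.1,207.7],[279.2,209.9],[287.8,210.6],[282,211.6],[285,211.6]],1)]
th=np.linspace(0,2*np.pi,721)
def res(q,tilt=None,vs=V):
    C=q[:3]; tl,az,r=q[3:6]
    n=np.array([np.sin(tl)*np.cos(az),np.sin(tl)*np.sin(az),np.cos(tl)])
    e1=np.cross(n,[0,0,1]); e1/=np.linalg.norm(e1); e2=np.cross(n,e1)
    P=C+r*(np.cos(th)[:,None]*e1+np.sin(th)[:,None]*e2); o=[]
    for p,pts,wt in vs:
        u=proj(p,P); pts=np.array(pts)
        d=pts[:,None]-u; i=(d**2).sum(2).argmin(1); c=u.mean(0)
        dd=d[range(len(pts)),i]; rad=(pts-c)/np.linalg.norm(pts-c,axis=1)[:,None]
        o+=list((dd*rad).sum(1))
    return np.array(o+[(q[2]-98)/2,(tl-np.radians(20))/.03])
for vs in (V,V[:2],V[1:],[V[0],V[2]]):
    s=least_squares(res,[520,86,98,.35,3.0,14],kwargs=dict(vs=vs),x_scale=[1,1,1,.02,.05,1]); print(s.x,np.sqrt((s.fun**2).mean()))
    for a in [0]: pass
E
python3 lf.py; python3 - <<'E'
import sys; sys.path.insert(0,'.')
import os; os.chdir('.')
from h import *
t=snap('top')
# base corners in top: from inset
for a in [(640,523),(752,500),(727,390)]:
    u=[(a[0]-560)/4+254-.5,(a[1]-310)/4+182-.5]; print(onz(t,u,8)[:2])
E
```

```text
[521.223  87.827  97.409   0.357   3.08   16.364] 0.2769429213276452
[521.222  87.815  97.42    0.356   3.079  16.368] 0.3209739154286109
[521.158  87.704  97.485   0.358   3.087  16.327] 0.288423866678645
[521.322  87.879  97.775   0.348   3.144  16.336] 0.19134068245145402
[490.77578861 138.98963943]
[473.45637883  57.6073405 ]
[563.52559374  38.43167674]
```

The lens is at about (521,88,98). The ring fit gives a lean azimuth of about 3.08 and the base edges give about 2.94, so I'll use 2.96. The TCP target is the lens plus 204 mm along the axis, which is (452.6, 100.4, 289.7).

Call:
carry_out --series "-1 10 10 0 0 0; -3 35 25 -0.008 -0.043 0; -6 65 30 -0.018 -0.1 0; -9 97 30 -0.03 -0.16 0; -12 129 30 -0.042 -0.23 0; -15 160 30 -0.053 -0.29 0; -18 185 30 -0.06 -0.325 0; -19 194.5 30 -0.063 -0.343 0"

```text
time_s: 12.55
ee_pos: [457.8, 110.3, 316.4]
eef_rot: [2.797, 0.026, 1.453]
force: [0.4, -0.8, -1.0]
gripper_width: 11.1
grip_force: 39.8
```

Call:
carry_out --series "0 0 0 0 0 0; 0 0 -8 0 0 0; 0 0 -18 0 0 0; 0 0 -25 0 0 0; 0 0 -28 0 0 0; 0 0 -28 0 0 0; 0 0 -28 0 0 0"

```text
time_s: 13.25
ee_pos: [460.1, 103.0, 288.5]
eef_rot: [2.799, 0.023, 1.444]
force: [-0.4, 0.2, -0.5]
gripper_width: 11.0
grip_force: 39.8
```

```bash
python3 - <<'E'
from h import *
np.set_printoptions(precision=2,suppress=True)
s=telemetry.read_state(); print(s['time_s'],s['qpos'],s['ee_pos'],s['eef_rot'],s['force'],s['torque'])
zt=-R.from_euler('xyz',s['eef_rot']).as_matrix()[:,2]; L=np.array([521.2,87.8,98])
o=s['ee_pos']-104*zt; d=o-L; n=np.array([-.3364,.0618,.9397])
print('axis',zt,'ang',np.degrees(np.arccos(zt@n)),'dist',d@n,'lat',d-n*(d@n))
a=[]
for c in('wrist','top','scene'):
    p=snap(c); save(p,c+'5')
    if c!='wrist':
        u=proj(p,[490,90,170])[0].astype(int); print(c,u)
        x,y=np.clip(u,[50,50],[590,350]); a.append(cv2.resize(p['pixels'][y-50:y+50,x-50:x+50,::-1],(300,300),interpolation=2))
        E=[proj(p,X)[0] for X in (L,o,o+103*zt)]; print('lens,bottom,bar',E)
    else: a.append(cv2.resize(p['pixels'][150:400,120:520,::-1],(480,300)))
b=np.zeros((600,780,3),np.uint8); b[:300,:480]=a[0]; b[:300,480:]=a[1]; b[300:,:300]=a[2]; cv2.imwrite('pics/m5.png',b) if 0 else cv2.imwrite('pics/m5.png',b)
E
```

```text
13.25 [-0.23 -0.29 -0.15  2.04  0.16  1.11 -0.55] [460.08 103.03 288.53] [2.8  0.02 1.44] [-0.38  0.22 -0.49] [ 0.09  0.41 -0.05]
axis [-0.33  0.06  0.94] ang 0.29653060539220144 dist 96.54885743307771 lat [5.71 2.59 1.87]
top [285 204]
lens,bottom,bar [array([283.72, 206.03]), array([282.48, 200.07]), array([282.84, 194.47])]
scene [283 203]
lens,bottom,bar [array([279.42, 211.69]), array([280.97, 198.75]), array([284.83, 184.33])]
```

Call:
carry_out --series "-3 -1 1 0 0 0; -6 -2 1 0 0 0; -7.5 -2.5 1 0 0 0; -7.5 -2.5 1 0 0 0; -7.5 -2.5 1 0 0 0; -7.5 -2.5 1 0 0 0; -7.5 -2.5 1 0 0 0; -7.5 -2.5 1 0 0 0"

```text
time_s: 14.2
ee_pos: [455.3, 101.5, 288.9]
eef_rot: [2.802, 0.025, 1.444]
force: [0.7, -0.2, -0.9]
gripper_width: 11.0
grip_force: 39.8
```

```bash
cat > st.py <<'E'
from h import *
np.set_printoptions(precision=2,suppress=True)
s=telemetry.read_state(); print(s['time_s'],s['qpos'],s['ee_pos'],s['eef_rot'],s['force'],s['torque'])
zt=-R.from_euler('xyz',s['eef_rot']).as_matrix()[:,2]; L=np.array([521.2,87.8,98])
o=s['ee_pos']-104*zt; d=o-L; n=np.array([-.3364,.0618,.9397])
print('axis',zt,'ang',np.degrees(np.arccos(zt@n)),'dist',d@n,'lat',d-n*(d@n))
E
python3 st.py
```

```text
14.2 [-0.23 -0.3  -0.15  2.04  0.16  1.11 -0.55] [455.32 101.5  288.86] [2.8  0.02 1.44] [ 0.72 -0.22 -0.93] [0.1  0.47 0.  ]
axis [-0.33  0.07  0.94] ang 0.49326489741511653 dist 98.3616406373216 lat [1.31 0.81 0.41]
```

View pics/m5.png

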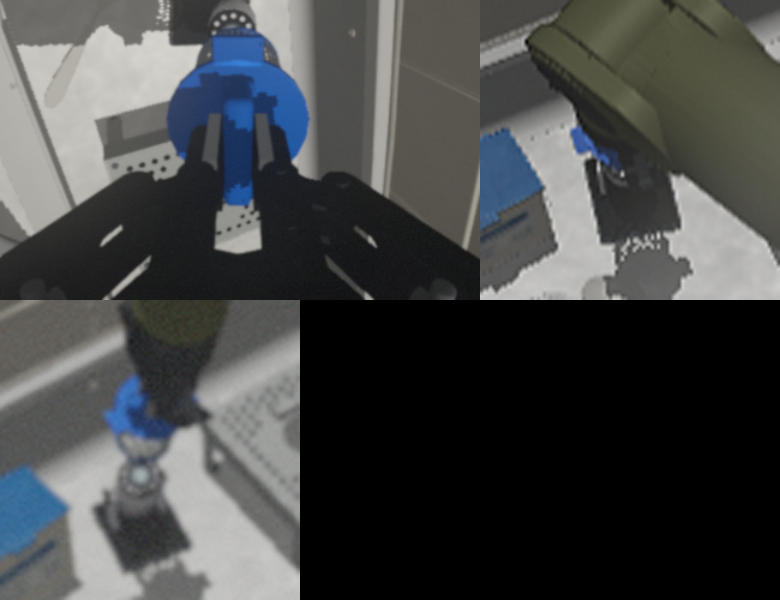

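The composite shows the held strainer above the camera head, with the lens just beneath its lower end in the scene view. Next I'll check the q2 margin and whether the strainer has slipped or swung in the fingers.

```bash
cat > slip.py <<'E'
from h import *
from scipy.optimize import minimize
np.set_printoptions(precision=3,suppress=True)
s=telemetry.read_state(); print(s['qpos'])
p=snap('wrist'); im=cv2.GaussianBlur(p['pixels'],(3,3),0).astype(int)
M=((im[:,:,2]>1.5*im[:,:,0])&(im[:,:,2]-im[:,:,0]>12)).astype(np.uint8); print(M.sum())
W=R.from_euler('xyz',s['eef_rot']).as_matrix(); P0=np.array(s['ee_pos']); th=np.linspace(0,2*np.pi,60)
def world(q,P):  # tool x = bar axis; strainer frame: x=tool x, z=-tool z; q=[x shift, down slip, pitch about y]
    P=np.array(P,float); P=P-[0,0,104]; P=R.from_euler('y',q[2]).apply(P)+[q[0],0,-q[1]]
    return P0+(W@np.diag([1,-1,-1])@P.T).T
def render(q):
    r=np.zeros(M.shape,np.uint8)
    for P,h in (([[33*np.cos(k),33*np.sin(k),z] for k in th for z in(72,77)],1),([[i,j,z] for i in(-42,42) for j in(-11,11) for z in(72,77)],1),([[i,j,z] for i in(-25,25) for j in(-6,6) for z in(77,103)],1)):
        u=(proj(p,world(q,P))*16).round().astype(np.int32); cv2.fillPoly(r,[cv2.convexHull(u)],1,shift=4)
    return r
# compare only rows ahead of the fingers
def f(q):
    r=render(q); k=slice(0,260); return 1-(r[k]&M[k]).sum()/(r[k]|M[k]).sum()
b=minimize(f,[0,0,0],method='Nelder-Mead',options=dict(initial_simplex=[[0,0,0],[4,0,0],[0,4,0],[0,0,.1]])); print(b.x,1-b.fun,1-f([0,0,0]))
o=world(b.x,[[0,0,0],[0,0,1]]); L=np.array([521.2,87.8,98]); n=np.array([-.3364,.0618,.9397]); a=o[1]-o[0]; d=o[0]-L
print('ang',np.degrees(np.arccos(a@n)),'dist',d@n,'lat',d-n*(d@n))
v=p['pixels'][:,:,::-1].copy(); cs,_=cv2.findContours(render(b.x),0,2); cv2.drawContours(v,cs,-1,(0,0,255),1); cv2.imwrite('pics/slip.png',v)
E
python3 slip.py
```

```text
[-0.232 -0.301 -0.148  2.044  0.156  1.112 -0.552]
15787
[-0.236  2.517  0.002] 0.45713682432432434 0.45444959932517925
ang 0.5598584343810867 dist 95.84712382800504 lat [1.233 0.368 0.415]
```

View pics/slip.png

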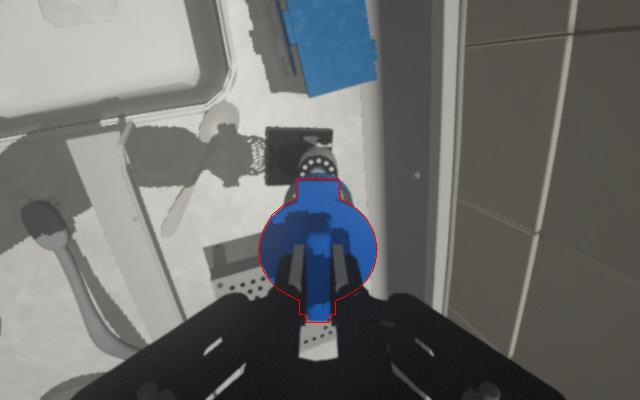

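Call:
carry_out --series "1 0 0 0 0.008 0; 1.5 0 -1 0 0.015 0; 1.5 0 -1 0 0.015 0; 1.5 0 -1 0 0.015 0; 1.5 0 -1 0 0.015 0"

```text
time_s: 14.75
ee_pos: [456.8, 101.5, 287.8]
eef_rot: [2.817, 0.027, 1.444]
force: [-1.3, 0.5, -0.9]
gripper_width: 11.3
grip_force: 39.8
```

```bash
python3 st.py; python3 slip.py
```

```text
14.75 [-0.23 -0.29 -0.14  2.03  0.15  1.12 -0.55] [456.79 101.53 287.83] [2.82 0.03 1.44] [-1.29  0.51 -0.94] [ 0.1   0.41 -0.03]
axis [-0.31  0.07  0.95] ang 1.3684665419627415 dist 96.92724026767766 lat [0.81 0.92 0.23]
[-0.232 -0.287 -0.144  2.033  0.152  1.123 -0.546]
15826
[-0.582  3.534 -0.001] 0.4548959136468774 0.4520308123249299
ang 1.3534236850387409 dist 93.39757935454844 lat [0.671 0.441 0.209]
```

Call:
carry_out --series "-1 0 2.5 0 -0.004 0; -1 0 2.5 0 -0.004 0; -1 0 2.5 0 -0.004 0; -1 0 2.5 0 -0.004 0; -1 0 2.5 0 -0.004 0; -1 0 2.5 0 -0.004 0"

```text
time_s: 15.4
ee_pos: [455.8, 101.5, 290.3]
eef_rot: [2.812, 0.026, 1.444]
force: [0.1, 0.3, -1.4]
gripper_width: 11.4
grip_force: 39.8
```

```bash
python3 st.py && python3 -c "
from h import *
s=telemetry.read_state(); print(s['qpos'][1],abs(s['joint_vel']).max())
if s['qpos'][1]>-0.299: print(env.sign_off())"
```

```text
15.4 [-0.23 -0.29 -0.15  2.03  0.15  1.12 -0.55] [455.8  101.52 290.34] [2.81 0.03 1.44] [ 0.14  0.29 -1.4 ] [0.1  0.4  0.04]
axis [-0.32  0.07  0.95] ang 1.1322741998600399 dist 99.6135979064019 lat [1.13 0.74 0.35]
-0.29280722288350003 0.0018898126119236756
the job is handed in; nothing more can be done
None
```

The job is handed in at 15.4 s: the strainer was turned free, lifted out without forcing, and is held still over the camera, by my measurements 96–100 mm from the lens, within about 1.5 mm of centre and 1–1.5° of square; joint 2 briefly read -0.301 against its -0.300 limit before I backed it off to -0.293.

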